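# Tare the check scale and load the turned part

## Robot

A 6-joint arm with a two-finger parallel gripper is mounted at the origin on the work surface. World frame = base frame: x ahead of the robot, y to its left, z up, the work surface at z = 0. Lengths are in m, angles in rad, forces in N, time in s.
With the tool pointing down it reaches from about 0.25 to 0.775 m from the base axis. Payload 4 kg.
Tool frame: the origin (TCP) lies between the finger pads; the fingertips stand 25 mm ahead of it and the grasp point (between the pads) lies 6 mm ahead of it; x points along the fingers, z is the direction in which the jaws open and shut, and the axes are right-handed (so a half turn about x gives the same grasp; the last joint's range is limited). The gripper opens to 85 mm and grips with 20 to 120 N. Pads are 22 mm wide; open, the fingers measure 114 mm over their backs; the gripper's body (76 mm by 85 mm) begins 54 mm behind the grasp point. The pads swing forward as they close: fully open they stand 13 mm farther back than shut.
Start: joints at [-1.423, 0.087, 1.371, -0, 1.684, -0.103], TCP at [0.136, -0.533, 0.256] pointing down, gripper open.
Joint ranges: [-3.1, 3.1], [-0.76, 2.03], [0.27, 2.55], [-1.08, 4.22], [0.17, 2.65], [-2.57, 2.57]. Speed limits (rad/s): [2.79, 2.79, 3.14, 3.14, 3.14, 3.14].

## Interface

Orientations are given as [roll, pitch, yaw] about the fixed x, y, z axes, in that order (R = Rz(yaw) Ry(pitch) Rx(roll)).
In Python, from cell import read_state, grab_frame, get_calibration, finish_job, silhouettes gives the robot as it stands. The module is installed in compiled form; this text tells all that it offers.
- The arm moves only by the tool servo_tool, never from a script. Its argument "targets" is a list of rows, each a list of 2 entries, a list of its own where there are three numbers: the shift along the tool's x, y, z in mm, then the turn about the tool's x in rad. A call has 1 to 12 rows; each row shifts and turns the commanded pose from where the row before left it, along the tool's axes as they then stand; what a row does not reach is not made up. A row lasts 1/8 s, in which the tool goes at most 62.5 mm and 10.7 degrees, less where a joint would pass 70% of its speed; a pose out of reach is approached as far as the arm can. A call is refused whole if a number of a shift passes 62.5 or a number of a turn 0.188, either way. A call with a gripper value outside its range is refused whole. "jaw" is the finger opening in mm, from 0 to 85.4, set as the call begins (left out, the last holds). The fingers move at their own pace and stop on an object; "squeeze" is the grip in N (left out, the last holds). Time passes only in rows, so rows that do not move let the fingers close. It gives the time, the measured TCP pose, the force and the opening at its end, in the units of the state.
- read_state(): the state, without advancing time (a new reading comes with each control period).
- grab_frame(name): name is "side" or "top" or "wrist"; returns the picture (480x640x3 uint8, red, green, blue); there is no depth.
- get_calibration(name): a dict with "vertical_fov" (degrees; the focal length in pixels is half the picture's height over the tangent of half this angle, whatever the lens; pixels are square), "cx", "cy" (the principal point, pixels), "pose" (4x4, takes a point from camera to world coordinates); the wrist camera has in their place "hand_eye" (4x4, takes a point from camera to tool coordinates, whose origin is the TCP and whose axes are the tool frame's). Camera axes: x right, y up, looking along -z (the intrinsics and any distortion apply to the point x, -y, -z); pixel columns grow to the right and rows downward; lengths in m; the calibration is good to about 2 mm. A picture is of the moment at which its call begins: read the wrist's pose just before it. get_calibration takes no time and is no camera call.
- finish_job(): hands the job in, once; it reports no verdict.
Trained networks look in the newest picture that a camera, given by its name, has taken for a name from the list of things; names that differ only in an ending like _2 or _b are one class to them, and where a whole thing is asked for, a point or a joint stands for the part that bears it (a point fixed in the world has none). Each returns a list of dicts, best first, with "p" (0 to 1); they miss things now and then, are a little off and sometimes report something else, mostly with a low value. They report only what shows in the picture. A call takes as long as a camera call. They do not tell look-alikes from the thing itself.
- silhouettes(thing, camera): "mask" (480x640 bool, what is visible of it) and "box" ([centre column, centre row, width, height] in pixels, round what is visible of it).
The state is a dict: "time": time; "joint_pos": joint angles; "qd": joint speeds; "joint_torque": joint torques, N m; "eef_pos": TCP position; "tcp_rot": TCP orientation; "contact_force": force on the tool from outside, world axes, zero at the start; "ft_torque": the same for the moment, N m; "width": finger opening in m.
Only numpy, scipy, OpenCV 4.12 (cv2) and the standard library are available. Lean on these libraries where they do the work, as an engineer would, in place of code of your own. Each camera call takes 0.05 s, during which the arm holds its last target.

## Task

Set the empty steel tray flat in the middle of the scale's pan, let go of it, and tare the scale with its round membrane key: press until it pushes back firmly, hold for about half a second, and don't lean hard on it. Then stand the flanged steel part upright in the tray, flange down, and leave the keys alone. Set things down rather than dropping them, press no other key, and leave the collar, bottle and bit holder where they are.

Things in the scene. Friction and masses are not known exactly. Their poses are not given: they have to be found in the camera images.
- pan (a point): centre of the top face of the scale's steel weighing pan (170 mm along x by 190 mm along y, fixed, 62 mm above the table). Axes are the scale's: x points from the key panel to the pan, z up. The scale's grey body is 260 (x) by 200 (y) mm; its centre is 45 mm to -x of this point; the key panel, 45 mm high, is along its -x end, the end nearest the robot.
- tare_key: tare key of the scale: the only ROUND white membrane key, 24 mm across, at the -y end of the row of three. Origin at the centre of its upper face, which stands 2.5 mm above the panel and 47.5 mm above the table, 143 mm to -x and 60 mm to -y of the pan's centre; z up. It is pressed straight down and springs back: about 6 N per mm, with a hard stop after 1.2 mm (7 N). It registers when more than 5 N is kept up for 0.2 s; over 25 N damages it.
- mid_key: square white membrane key, 22 mm, in the middle of the row, 60 mm from the tare key; not to be pressed. Origin at the centre of its upper face.
- end_key: square white membrane key, 22 mm, at the +y end of the row, 120 mm from the tare key; not to be pressed. Origin at the centre of its upper face.
- tray_center (a point): centre (half-way up, 13 mm above its underside) of the loose open steel tray: 96 mm along its x, 60 mm along its y, 26 mm high, walls and floor 3 mm thick, about 0.15 kg. It starts on the table, empty, z up; it can be gripped from above across its 60 mm width.
- part_center (a point): centre (half-way up, 35 mm above its underside) of the loose turned steel part that stands upright on the table: a round flange 36 mm across and 10 mm high, with a round stem 20 mm across above it, 70 mm high in all, about 0.22 kg; its z runs along the stem, away from the flange.
- collar_mid (a point): centre of a bystander: steel shaft collar, a ring 44 mm outside, 24 mm bore, 22 mm high, lying flat on the table.
- bottle_mid (a point): centre of a bystander: small white bottle with black cap, 42 mm across, 110 mm high, standing on the table.
- bits_mid (a point): centre of the base of a bystander: bit holder, a black block 34 (x) by 80 (y) by 24 mm high with three steel driver bits standing 26 mm out of its top, on the table just beyond the scale.
Mind the look-alikes: they are no part of the job. Leave any blue or red look-alike of the part that bears tray_center alone.

How it is judged:
On the way, in this order (a step that is already met when the one before it is completed fails the run):
1. the empty tray stands flat on the pan, its centre within 35 mm of the pan's centre, and is let go (horizontal distance between tray_center and pan below 0.035 m and z of tray_center in the frame of pan between 0.008 and 0.018 m and angle between tray_center's own z axis and vertical below 0.1 rad and contact force between tray and the fingers below 0.05 N and linear speed of tray below 0.02 m/s and horizontal distance between part_center and tray_center above 0.08 m), for 0.2 s.
2. the tare key is pressed with more than 5 N for 0.2 s, with the empty tray on the pan and untouched (contact force between tare_key and anything else above 5 N and horizontal distance between tray_center and pan below 0.035 m and z of tray_center in the frame of pan between 0.008 and 0.018 m and angle between tray_center's own z axis and vertical below 0.1 rad and contact force between tray and the fingers below 0.05 N and horizontal distance between part_center and tray_center above 0.08 m), for 0.2 s.
At the end, for the whole second after the job is handed in: The tray stands flat on the scale's pan, its centre within 35 mm of the pan's centre (tilt under 0.1 rad), and the part stands upright on the tray's floor, inside its walls, flange down (tilt under 0.15 rad); both are released and at rest (horizontal distance between tray_center and pan below 0.035 m and z of tray_center in the frame of pan between 0.008 and 0.018 m and angle between tray_center's own z axis and vertical below 0.1 rad and contact force between each of tray, part and the fingers below 0.05 N and x of part_center in the frame of tray_center between -0.042 and 0.042 m and y of part_center in the frame of tray_center between -0.026 and 0.026 m and z of part_center in the frame of tray_center between 0.019 and 0.032 m and angle between part_center's own z axis and vertical below 0.15 rad and linear speed of each of tray, part below 0.02 m/s); the robot touches nothing.
It fails at once if the tare key is pressed with more than 25 N (contact force between tare_key and anything else above 25 N).
It fails at once if the tare key is pressed (over 2.5 N) while the part is over or in the tray (contact force between tare_key and anything else above 2.5 N and horizontal distance between part_center and tray_center below 0.04 m).
It fails at once if another key is pressed (over 2.5 N) (contact force between any of mid_key, end_key and anything else above 2.5 N).
It fails at once if the tray or the part is dropped (falls freely at over 0.7 m/s, some 25 mm) ((contact force between tray and the fingers below 0.05 N and linear speed of tray above 0.7 m/s) or (contact force between part and the fingers below 0.05 N and linear speed of part above 0.7 m/s)).
It fails at once if the collar, the bottle or the bit holder is moved by more than 25 mm (distance of any of collar_mid, bottle_mid, bits_mid from where it was at the start of the episode above 0.025 m).
It also fails if it takes over 72 s, if anything falls off the work surface, if the arm or the gripper's body presses on something with over 40 N, if the wrist force passes 120 N, or if a joint passes its speed limit or range.

## Working session

There is one attempt and no reset: what is moved stays moved. The work goes in short steps, Python scripts to look and compute and a tool call to move; the robot and the scene stay as the last step left them, time stands still between calls to the robot, and variables do not carry over. Pictures are saved under pics/ and viewed, and the job is handed in when it is done.

Besides the shell and the picture viewer there is one more tool, called after "Call:" by a JSON object that holds its "op" and its "data", one argument or row to a line. servo_tool: Moves the arm, as the interface text tells. Its arguments: {"type":"object","properties":{"targets":{"type":"array"},"jaw":{"type":"number"},"squeeze":{"type":"number"}},"required":["targets"]}

```bash
mkdir -p pics; cat > h.py <<'E'
import numpy as np,cv2
from cell import *
def save(n,im): cv2.imwrite('pics/'+n+'.png',im[:,:,::-1])
E
python3 - <<'E'
from h import *
s=read_state();print(s)
for c in ['side','top','wrist']:
    im=grab_frame(c);save(c+'0',im);k=get_calibration(c);print(c,{a:(np.round(b,4).tolist() if not isinstance(b,str) else b) for a,b in k.items()})
E
```

```text
{'time': 0.0, 'joint_pos': array([-1.42305014e+00,  8.79902700e-02,  1.37227837e+00, -2.26679508e-06,
        1.68358397e+00, -1.03073054e-01]), 'qd': array([ 0.00085729,  0.00163147,  0.00036374,  0.00222215, -0.00049302,
       -0.00074109]), 'joint_torque': array([ 1.66217205e-04, -3.51858115e+01, -3.13275933e+01, -2.24980240e-04,
        1.06312559e-02,  3.54504479e-06]), 'eef_pos': array([ 0.1364527 , -0.53234951,  0.25510754]), 'tcp_rot': array([3.03951651, 1.56853637, 1.71953917]), 'contact_force': array([-0.47149387,  0.62246074,  0.25698044]), 'ft_torque': array([-0.00165731,  0.01687544, -0.01754921]), 'width': 0.08515058966050432}
side {'vertical_fov': 55.8527, 'cx': 313.1252, 'cy': 234.7071, 'pose': [[0.9996, 0.0137, -0.0258, 0.5344], [-0.029, 0.5885, -0.808, -0.8166], [0.0041, 0.8084, 0.5887, 0.728], [0.0, 0.0, 0.0, 1.0]]}
top {'vertical_fov': 56.3851, 'cx': 325.175, 'cy': 238.5461, 'pose': [[0.0038, 0.9832, -0.1827, 0.3773], [-0.9999, 0.0067, 0.0152, 0.0641], [0.0162, 0.1827, 0.983, 1.0297], [0.0, 0.0, 0.0, 1.0]]}
wrist {'vertical_fov': 63.533, 'cx': 322.6989, 'cy': 232.8811, 'hand_eye': [[-0.001, 0.2696, -0.963, -0.1169], [-0.0003, 0.963, 0.2696, 0.0694], [1.0, 0.0006, -0.0009, 0.0005], [0.0, 0.0, 0.0, 1.0]]}
```

View pics/side0.png

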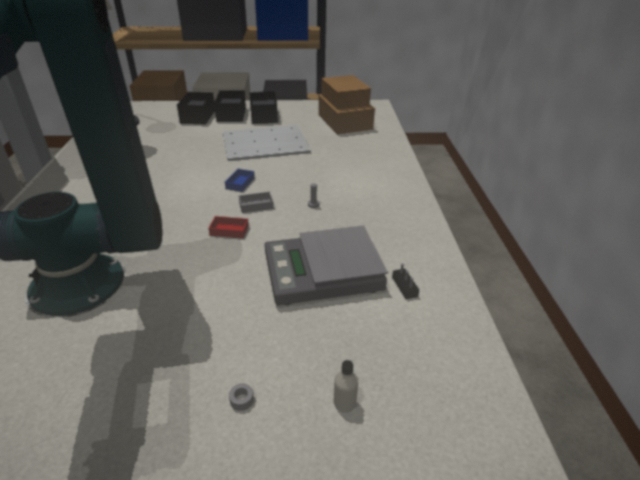

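View pics/top0.png

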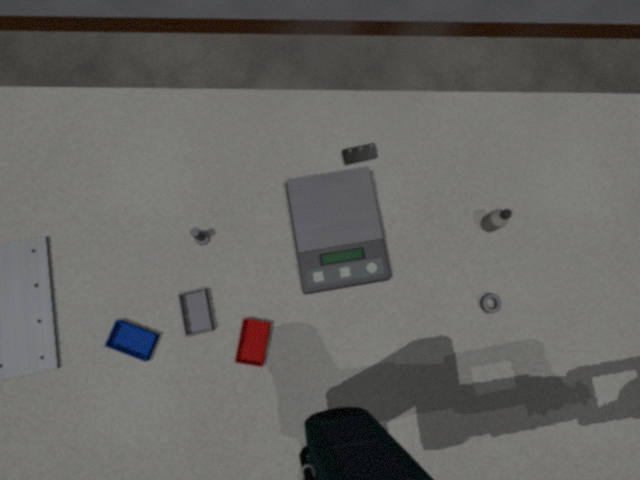

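View pics/wrist0.png

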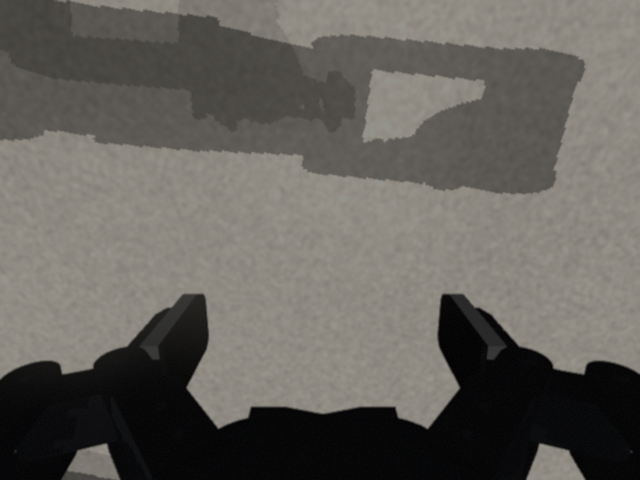

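Candidates for the tray in the top view: grey (198,312), blue (133,340) and red (254,342). The grey steel one fits the description. The part is at (202,236), and the round key is at (372,268).

```bash
cat >> h.py <<'E'
from scipy.optimize import minimize
def cam(c,rs=None):
    k=get_calibration(c)
    if c=='wrist':
        from scipy.spatial.transform import Rotation as R
        T=np.eye(4);T[:3,:3]=R.from_euler('xyz',rs['tcp_rot']).as_matrix();T[:3,3]=rs['eef_pos']
        P=T@np.array(k['hand_eye'])
    else: P=np.array(k['pose'])
    return 240/np.tan(np.radians(k['vertical_fov'])/2),k['cx'],k['cy'],P
def proj(C,p):
    f,cx,cy,P=C;q=(np.asarray(p,float)-P[:3,3])@P[:3,:3]
    return np.stack([cx+f*q[:,0]/-q[:,2],cy+f*q[:,1]/q[:,2]],1)
def ray(C,uv,z):
    f,cx,cy,P=C;d=P[:3,:3]@np.array([(uv[0]-cx)/f,-(uv[1]-cy)/f,-1]);return P[:3,3]+d*(z-P[2,3])/d[2]
def box(l,w,z0,z1): return np.array([[a*l/2,b*w/2,z] for a in(-1,1) for b in(-1,1) for z in(z0,z1)])
def cyl(r,z0,z1): 
    t=np.linspace(0,2*np.pi,24,endpoint=False);return np.array([[r*np.cos(a),r*np.sin(a),z] for a in t for z in(z0,z1)])
def place(m,x,y,yaw):
    c,s=np.cos(yaw),np.sin(yaw);return m@np.array([[c,s,0],[-s,c,0],[0,0,1]])+[x,y,0]
def rast(C,ms,x,y,yaw):
    S=4;im=np.zeros((480,640),np.uint8);o=np.zeros((480,640))
    for m in ms:
        h=cv2.convexHull(proj(C,place(m,x,y,yaw)).astype(np.float32))
        cv2.fillConvexPoly(im,np.round(h*16).astype(np.int32),1,shift=4)
    return im>0
def fit(views,ms,p0,yaw=True):
    def cost(p):
        t=0
        for C,mask in views:
            r=rast(C,ms,p[0],p[1],p[2] if yaw else 0)
            a=cv2.GaussianBlur(r.astype(np.float32),(0,0),1.5);b=cv2.GaussianBlur(mask.astype(np.float32),(0,0),1.5)
            t+=((a-b)**2).sum()/b.sum()
        return t
    best=None
    for y0 in ([p0[2]] if len(p0)>2 else [0]):
        n=3 if yaw else 2;x0=np.array(list(p0)[:2]+[y0])[:n]
        st=np.vstack([x0]+[x0+d for d in np.diag([.01,.01,.15])[:n,:n]])
        r=minimize(cost,x0,method='Nelder-Mead',options=dict(initial_simplex=st,xatol=1e-4,fatol=1e-5))
        if best is None or r.fun<best.fun: best=r
    return best.x,best.fun
E
python3 - <<'E'
from h import *
import pickle
D={}
C={c:cam(c) for c in('top','side')}
for c in C:
    im=grab_frame(c)
    for t in['tray_center','part_center','tare_key','mid_key','end_key','collar_mid','bottle_mid','bits_mid']:
        L=silhouettes(t,c);D[c,t]=L
        print(c,t,[(round(l['p'],2),np.round(l['box'],1).tolist()) for l in L])
pickle.dump(D,open('D.pkl','wb'))
im=cv2.imread('pics/top0.png')
cv2.imwrite('pics/crop.png',np.hstack([cv2.resize(im[210:380,90:290],(600,510),interpolation=cv2.INTER_CUBIC)]))
E
```

```text
top tray_center [(0.89, [196.3, 311.7, 36.8, 50.6]), (0.89, [131.6, 342.1, 56.0, 38.7]), (0.88, [254.4, 341.6, 36.0, 46.9])]
top part_center [(0.6, [201.2, 235.8, 18.0, 15.5])]
top tare_key [(0.69, [344.8, 273.3, 9.5, 9.4])]
top mid_key [(0.41, [345.5, 273.6, 9.0, 7.8])]
top end_key [(0.46, [317.4, 278.4, 10.8, 6.6])]
top collar_mid [(0.78, [491.7, 304.8, 23.8, 20.5])]
top bottle_mid [(0.75, [495.3, 221.0, 32.0, 21.8])]
top bits_mid [(0.95, [358.6, 156.5, 40.2, 22.2])]
side tray_center [(0.8, [240.3, 179.9, 25.5, 21.2]), (0.71, [252.8, 202.9, 34.6, 23.0]), (0.71, [406.8, 282.4, 25.6, 38.6]), (0.56, [228.3, 227.8, 39.6, 23.0])]
side part_center [(0.56, [315.1, 196.8, 10.1, 30.9])]
side tare_key [(0.61, [280.4, 266.0, 11.9, 3.4]), (0.39, [285.6, 280.0, 7.4, 5.2])]
side mid_key [(0.57, [282.0, 265.6, 13.3, 9.0])]
side end_key [(0.53, [278.4, 250.6, 9.5, 3.8]), (0.49, [283.0, 263.2, 5.3, 6.9])]
side collar_mid [(0.96, [242.8, 396.1, 26.4, 24.9])]
side bottle_mid [(0.67, [344.9, 385.8, 26.4, 53.8]), (0.4, [407.2, 283.0, 28.5, 37.6])]
side bits_mid [(0.63, [407.4, 282.5, 25.2, 33.7]), (0.21, [278.1, 250.9, 5.4, 3.5])]
```

View pics/crop.png

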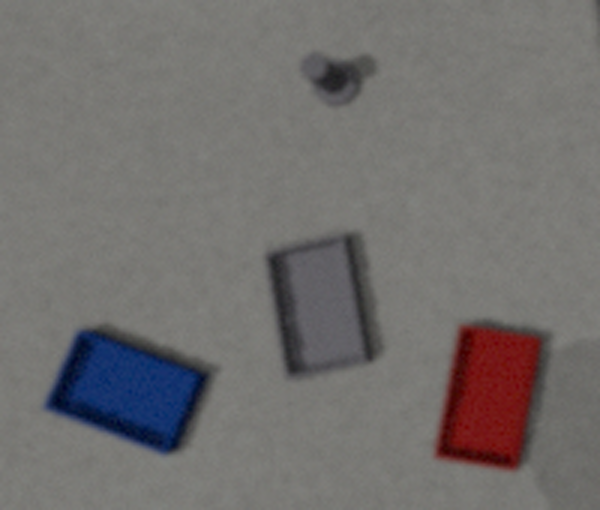

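The close crop confirms it: the grey steel tray is at crop (322,305), which is top (197,312). The part stands alone above it, at crop (335,80). The blue and red trays are either side. Next I'll fit the poses.

```bash
python3 - <<'E'
from h import *
import pickle
D=pickle.load(open('D.pkl','rb'));C={c:cam(c) for c in('top','side')}
tm={'top':D['top','tray_center'][0]['mask'],'side':D['side','tray_center'][1]['mask']}
pm={c:D[c,'part_center'][0]['mask'] for c in C}
tray=[box(.096,.06,0,.026)];part=[cyl(.018,0,.01),cyl(.01,.01,.07)]
t0=ray(C['top'],(197,312),.026);print('t0',t0,ray(C['side'],(256,203),.01))
for v in(['top'],['side'],['top','side']):
    print(v,'tray',fit([(C[c],tm[c]) for c in v],tray,[t0[0],t0[1],0.1]),'part',fit([(C[c],pm[c]) for c in v],part,ray(C['top'],(203,238),.0)[:2],False))
for n,u,z in[('tare',(372,268),.0475),('mid',(345,272.5),.0475),('end',(318,277),.0475)]:
    print(n,ray(C['top'],u,z))
for n,u in[('tare',(286,280.5)),('mid',(282,264.5)),('end',(278,248.5))]: print(n,ray(C['side'],u,.0475))
for u in[(287,182),(371,168)]: print('pan far corner',ray(C['top'],u,.062))
for c,w in (('top',(270,390,150,310)),('side',(250,400,220,310))):
    im=cv2.imread(f'pics/{c}0.png');x0,x1,y0,y1=w;cv2.imwrite(f'pics/crop_{c}s.png',cv2.resize(im[y0:y1,x0:x1],None,fx=4 if c=='side' else 3.7,fy=4 if c=='side' else 3.7,interpolation=cv2.INTER_CUBIC))
E
```

```text
t0 [0.39734749 0.33033027 0.026     ] [0.4005359  0.33306126 0.01      ]
['top'] tray (array([0.3982628 , 0.3355995 , 0.22683064]), np.float64(0.011498713865876198)) part (array([0.57045906, 0.33518305]), np.float64(0.020522577688097954))
['side'] tray (array([0.39916539, 0.33782121, 0.2354232 ]), np.float64(0.004398240242153406)) part (array([0.5731691 , 0.33635099]), np.float64(0.04195862635970116))
['top', 'side'] tray (array([0.39850204, 0.33609574, 0.24106086]), np.float64(0.019635261967778206)) part (array([0.57045019, 0.33613896]), np.float64(0.055987581610679626))
tare [ 0.49438792 -0.05478099  0.0475    ]
mid [0.48409034 0.00493971 0.0475    ]
end [0.47385072 0.06432424 0.0475    ]
tare [ 0.49846243 -0.05548464  0.0475    ]
mid [0.48802235 0.000638   0.0475    ]
end [0.4766115  0.06197925 0.0475    ]
pan far corner [0.68587668 0.13543949 0.062     ]
pan far corner [ 0.72065856 -0.05425748  0.062     ]
```

View pics/crop_tops.png

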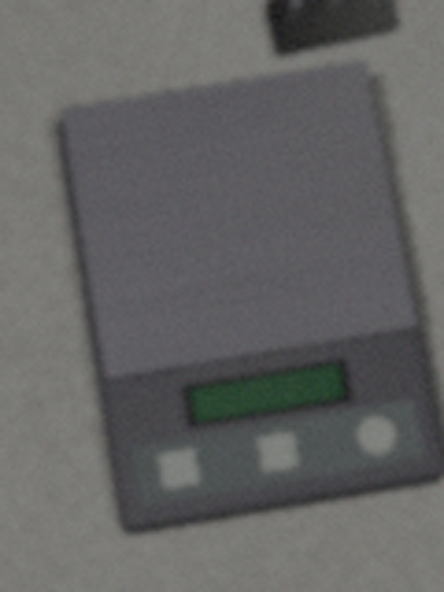

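View pics/crop_sides.png

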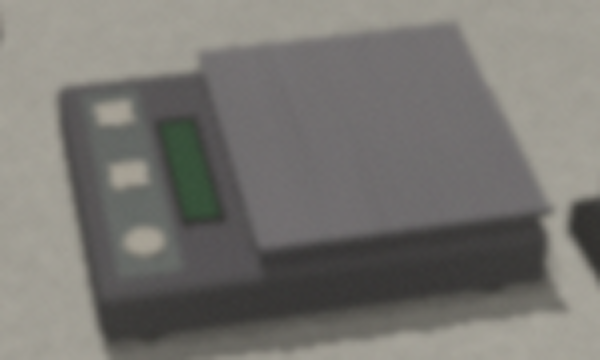

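```bash
python3 - <<'E'
from h import *
from scipy.optimize import least_squares
C={c:cam(c) for c in('top','side')}
# far-left(+y), far-right(-y), near-right, near-left
M=np.array([[.085,.095,.062],[.085,-.095,.062],[-.085,-.095,.062],[-.085,.095,.062],[-.143,-.06,.0475],[-.143,0,.0475],[-.143,.06,.0475]])
U={'top':np.array([[62,115],[372,65],[418,330],[107,375],[376,436],[278,452],[179,468]])/3.7+[270,150],
'side':np.array([[458,24],[550,212],[262,248],[200,52],[144,240],[128,174],[114,112]])/4+[250,220]}
for v in(['top'],['side'],['top','side']):
    f=lambda p:np.concatenate([(proj(C[c],place(M,*p))-U[c]).ravel() for c in v])
    r=least_squares(f,[.63,.03,.17]);print(v,r.x,np.sqrt((r.fun**2).mean()),'tare',place(M,*r.x)[4:].round(4).tolist())
E
```

```text
['top'] [0.62475543 0.02793284 0.16470938] 0.8342649217734198 tare [[0.4935, -0.0547, 0.0475], [0.4837, 0.0045, 0.0475], [0.4739, 0.0637, 0.0475]]
['side'] [0.62932113 0.02797414 0.16551608] 0.5548808793294236 tare [[0.4982, -0.0548, 0.0475], [0.4883, 0.0044, 0.0475], [0.4784, 0.0636, 0.0475]]
['top', 'side'] [0.62694005 0.0279122  0.16521444] 0.9972171582012653 tare [[0.4958, -0.0548, 0.0475], [0.4859, 0.0044, 0.0475], [0.476, 0.0636, 0.0475]]
```

```bash
cat >> h.py <<'E'
from scipy.spatial.transform import Rotation as Ro
def pose():
    s=read_state();return s,Ro.from_euler('xyz',s['tcp_rot']).as_matrix(),s['eef_pos']
def plan(target,from_pos=None):
    """tool-axis shift in mm to world target; """
    s,R,p=pose();p=p if from_pos is None else np.array(from_pos)
    return (R.T@(np.array(target)-p)*1000).round(1)
E
python3 - <<'E'
from h import *
s,R,p=pose();print(s['time'],R.round(3));print('jaw ang',np.arctan2(R[1,2],R[0,2]))
print(plan([.42,-.1,.25]),plan([.395,.34,.25],[.42,-.1,.25]))
E
```

```text
1.05 [[ 0.     0.969  0.248]
 [-0.     0.248 -0.969]
 [-1.    -0.     0.   ]]
jaw ang -1.3200085499951761
[   6.3  382.  -348.9] [  -0.    85.  -432.4]
```

Call:
{"op": "servo_tool", "data": {
  "targets": [
    [[0.7, 42.4, -38.8], 0],
    [[0.7, 42.4, -38.8], 0],
    [[0.7, 42.4, -38.8], 0],
    [[0.7, 42.4, -38.8], 0],
    [[0.7, 42.4, -38.8], 0],
    [[0.7, 42.4, -38.8], 0],
    [[0.7, 42.4, -38.8], 0],
    [[0.7, 42.4, -38.8], 0],
    [[0.7, 42.4, -38.8], 0]
  ]
}}

```text
time: 2.17
eef_pos: [0.4203, -0.0981, 0.2504]
tcp_rot: [0.765, 1.569, -0.555]
contact_force: [0.9, -0.8, -0.1]
width: 0.0854
```

Call:
{"op": "servo_tool", "data": {
  "targets": [
    [[0, 10.6, -54], 0],
    [[0, 10.6, -54], 0],
    [[0, 10.6, -54], 0],
    [[0, 10.6, -54], 0],
    [[0, 10.6, -54], 0],
    [[0, 10.6, -54], 0],
    [[0, 10.6, -54], 0],
    [[0, 10.6, -54], 0],
    [[0, 0, 0], 0],
    [[0, 0, 0], 0]
  ]
}}

```text
time: 3.42
eef_pos: [0.3943, 0.3395, 0.2498]
tcp_rot: [-0.502, 1.57, -1.821]
contact_force: [-0.2, -0.7, 0.4]
width: 0.0854
```

```bash
python3 - <<'E'
from h import *
s,R,p=pose();print(s['time'],p,s['joint_pos'].round(2));W=cam('wrist',s)
im=grab_frame('wrist')
tray=[box(.096,.06,0,.026)]
for l in silhouettes('tray_center','wrist'):
    print(l['p'],l['box'])
    q=ray(W,l['box'][:2],.02);print(q,fit([(W,l['mask'])],tray,[q[0],q[1],.23]))
o=im.copy();h=proj(W,place(tray[0],.3985,.336,.235))
for u in h: cv2.circle(o,tuple(int(a) for a in u),3,(255,0,0),-1)
save('w1',o)
E
```

```text
3.425 [0.39432754 0.33945887 0.24976052] [ 0.6   0.02  1.45 -0.    1.67  1.92]
0.79 [326.6, 198.3, 72.4, 112.2]
[0.40005046 0.33618036 0.02      ] (array([0.39992343, 0.33753771, 0.22894784]), np.float64(0.00768609344959259))
0.72 [436.3, 288.9, 105.2, 112.4]
[0.34032642 0.21092208 0.02      ] (array([ 0.33618884,  0.21021955, -0.16963261]), np.float64(0.15456998348236084))
0.72 [168.3, 221.9, 131.7, 117.9]
[0.34259303 0.47185853 0.02      ] (array([0.3389641 , 0.47353901, 1.22058253]), np.float64(0.0021667499095201492))
```

View pics/w1.png

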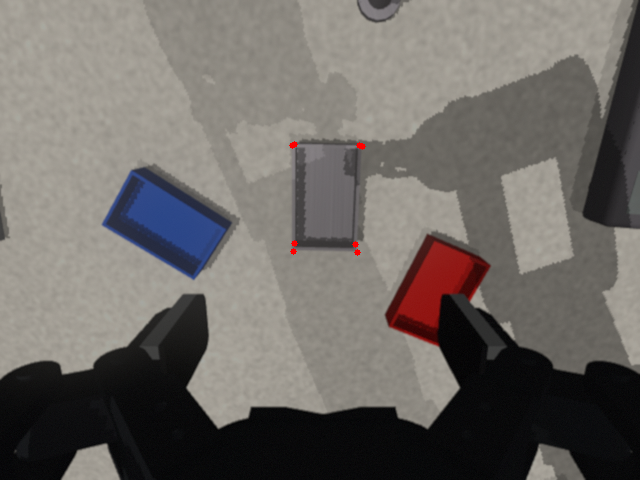

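The tray spans about (293..360, 145..250) in the wrist view and agrees with the red projected corners. The blue and red trays are clear of the finger paths. Now the tray grasp.

```bash
python3 - <<'E'
from h import *
s,R,p=pose();print('jaw ang',np.arctan2(R[1,2],R[0,2])+np.pi/2)
print(plan([.3993,.3370,.030]))
E
```

```text
jaw ang 0.24939045720580078
[220.1   4.    2.7]
```

Call:
{"op": "servo_tool", "data": {
  "targets": [
    [[0, 4.0, 2.7], 0],
    [[0, 0, 0], 0.02],
    [[50, 0, 0], 0],
    [[50, 0, 0], 0],
    [[50, 0, 0], 0],
    [[30, 0, 0], 0],
    [[20, 0, 0], 0],
    [[10, 0, 0], 0],
    [[10, 0, 0], 0],
    [[0, 0, 0], 0]
  ]
}}

```text
time: 4.78
eef_pos: [0.3989, 0.3379, 0.0298]
tcp_rot: [-1.026, 1.57, -2.366]
contact_force: [-1.2, -0.1, 0.8]
width: 0.0854
```

```bash
python3 - <<'E'
from h import *
s,R,p=pose();print(s['time'],p,s['contact_force'])
a=grab_frame('wrist');save('w2',a)
E
```

```text
4.775 [0.39893362 0.33788614 0.02979529] [-1.15855583 -0.09266269  0.79758645]
```

View pics/w2.png

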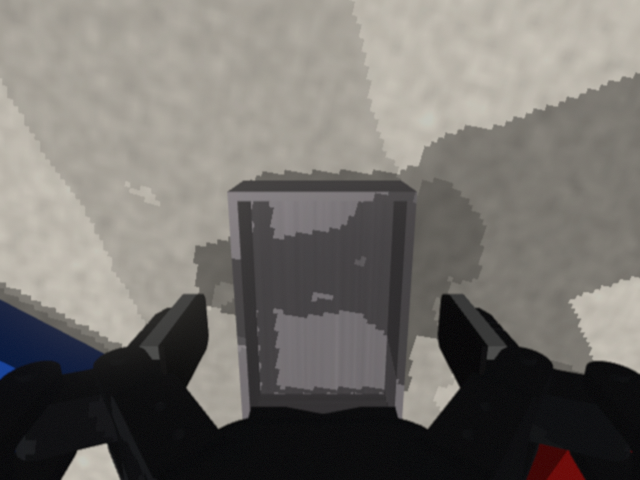

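The tray sits between the open fingers, with its walls at columns 235 and 410 and the pads outside at 205 and 440. Closing now.

Call:
{"op": "servo_tool", "data": {
  "targets": [
    [[0, 0, 0], 0],
    [[0, 0, 0], 0],
    [[0, 0, 0], 0],
    [[0, 0, 0], 0],
    [[0, 0, 0], 0],
    [[0, 0, 0], 0],
    [[0, 0, 0], 0],
    [[0, 0, 0], 0]
  ],
  "jaw": 45,
  "squeeze": 40
}}

```text
time: 5.82
eef_pos: [0.3997, 0.3385, 0.0311]
tcp_rot: [1.861, 1.569, 0.521]
contact_force: [-0.4, 0.3, 5.8]
width: 0.0592
```

Call:
{"op": "servo_tool", "data": {
  "targets": [
    [[-5, 0, 0], 0],
    [[-10, 0, 0], 0],
    [[-20, 0, 0], 0],
    [[-40, 0, 0], 0],
    [[-40, 0, 0], 0],
    [[-35, 0, 0], 0],
    [[0, 0, 0], 0],
    [[0, 0, 0], 0]
  ]
}}

```text
time: 6.82
eef_pos: [0.3983, 0.3376, 0.1786]
tcp_rot: [-1.174, 1.568, -2.514]
contact_force: [0.2, 1.1, -2.2]
width: 0.0588
```

```bash
python3 - <<'E'
from h import *
s,R,p=pose();print(s['time'],p,s['contact_force'],s['width'],np.arctan2(R[1,2],R[0,2])+np.pi/2)
a=grab_frame('wrist');save('w3',a);b=grab_frame('side');save('s3',cv2.resize(b[120:300,160:340],(700,700)))
print(plan([.627,.028,p[2]]))
E
```

```text
6.825 [0.39828276 0.33762886 0.17856539] [ 0.15052327  1.10932182 -2.19207821] 0.05884492002175639 0.23081532873195765
[ -1.1 152.2 353.6]
```

View pics/w3.png

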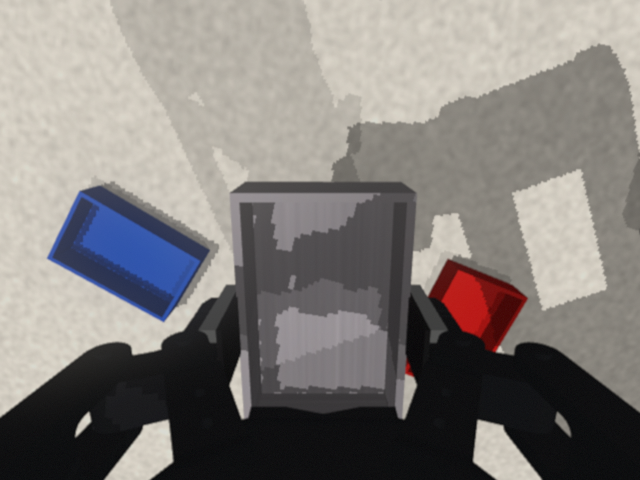

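View pics/s3.png

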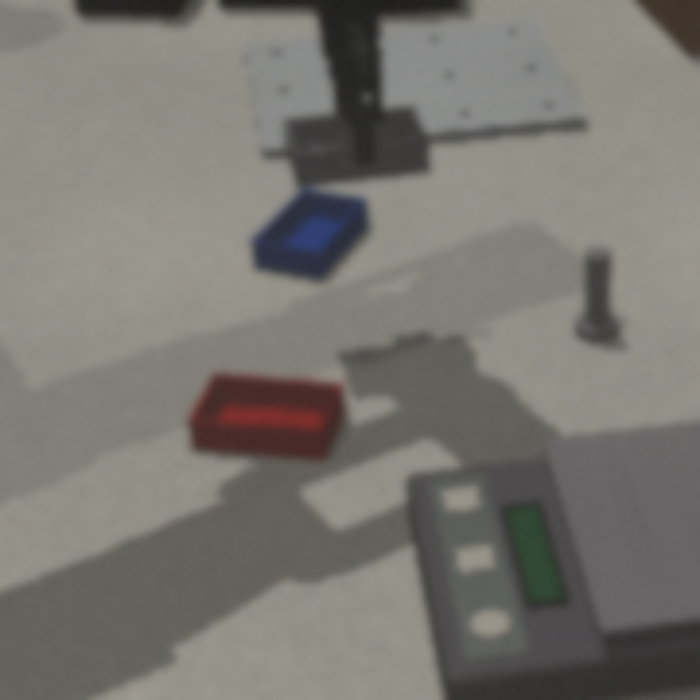

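The tray is held level and lifted clear; blue and red are undisturbed. Carrying it to above the pan.

Call:
{"op": "servo_tool", "data": {
  "targets": [
    [[0, 10, 22.1], 0],
    [[0, 19, 44.2], 0],
    [[0, 19, 44.2], 0],
    [[0, 19, 44.2], 0],
    [[0, 19, 44.2], 0],
    [[0, 19, 44.2], 0],
    [[0, 19, 44.2], 0],
    [[0, 19, 44.2], 0],
    [[0, 9.2, 22.1], 0],
    [[0, 0, 0], 0.066],
    [[0, 0, 0], 0],
    [[0, 0, 0], 0]
  ]
}}

```text
time: 8.43
eef_pos: [0.6275, 0.0294, 0.1793]
tcp_rot: [-1.905, 1.569, 2.974]
contact_force: [0.3, 0.1, -2.1]
width: 0.0591
```

```bash
python3 - <<'E'
from h import *
s,R,p=pose();print(s['time'],p,s['contact_force'],s['width'],np.arctan2(R[1,2],R[0,2])+np.pi/2)
a=grab_frame('wrist');W=cam('wrist',s)
M=np.array([[.085,.095,.062],[.085,-.095,.062]])
for q in proj(W,place(M,.627,.028,.165)): cv2.circle(a,tuple(int(t) for t in q),4,(255,0,0),-1)
save('w4',a)
print(plan([.627,.028,.105]))
E
```

```text
8.425 [0.62748541 0.02938107 0.17930513] [ 0.26003922  0.1399781  -2.09509871] 0.05906587793387015 0.16663288410395638
[74.6 -0.8  1.3]
```

View pics/w4.png

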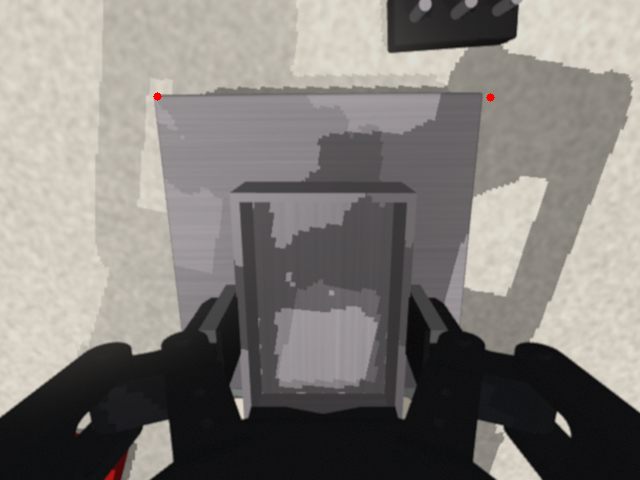

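The pan's far corners appear at (157,95) and (483,93), matching the red model points to within 7 px. The pose is good, so I'm lowering.

Call:
{"op": "servo_tool", "data": {
  "targets": [
    [[30, 0, 0], 0],
    [[25, 0, 0], 0],
    [[12, 0, 0], 0],
    [[8, 0, 0], 0],
    [[4, 0, 0], 0],
    [[2, 0, 0], 0],
    [[1, 0, 0], 0],
    [[0, 0, 0], 0]
  ]
}}

```text
time: 9.48
eef_pos: [0.6283, 0.0286, 0.0984]
tcp_rot: [1.288, 1.57, -0.118]
contact_force: [0.0, -0.7, -1.8]
width: 0.0587
```

Call:
{"op": "servo_tool", "data": {
  "targets": [
    [[2, 0, 0], 0],
    [[1, 0, 0], 0],
    [[1, 0, 0], 0],
    [[0, 0, 0], 0]
  ]
}}

```text
time: 9.98
eef_pos: [0.6279, 0.0287, 0.0938]
tcp_rot: [-1.467, 1.57, -2.873]
contact_force: [-0.6, -0.9, -1.7]
width: 0.0591
```

Call:
{"op": "servo_tool", "data": {
  "targets": [
    [[0.7, 0, 0], 0],
    [[0.7, 0, 0], 0],
    [[0, 0, 0], 0]
  ]
}}

```text
time: 10.35
eef_pos: [0.6281, 0.0287, 0.0932]
tcp_rot: [1.14, 1.57, -0.266]
contact_force: [-1.1, -0.1, 0.7]
width: 0.0589
```

Contact: the force went from −1.8 to +0.7 N. Releasing.

Call:
{"op": "servo_tool", "data": {
  "targets": [
    [[0, 0, 0], 0],
    [[0, 0, 0], 0],
    [[0, 0, 0], 0],
    [[0, 0, 0], 0],
    [[0, 0, 0], 0],
    [[-5, 0, 0], 0],
    [[-20, 0, 0], 0],
    [[-40, 0, 0], 0],
    [[-40, 0, 0], 0],
    [[-40, 0, 0], 0],
    [[0, 0, 0], 0],
    [[0, 0, 0], 0]
  ],
  "jaw": 85
}}

```text
time: 11.85
eef_pos: [0.628, 0.0287, 0.2383]
tcp_rot: [1.261, 1.57, -0.145]
contact_force: [-0.1, -0.9, -0.9]
width: 0.0854
```

```bash
python3 - <<'E'
from h import *
s,R,p=pose();print(s['time'],p,s['contact_force'],s['width'],np.arctan2(R[1,2],R[0,2])+np.pi/2)
a=grab_frame('wrist');W=cam('wrist',s);save('w5',a)
z=np.array([0,0,.062])
for l in silhouettes('tray_center','wrist'):
    print(l['p'],l['box']);q=ray(W,l['box'][:2],.08);print(q,fit([(W,l['mask'])],[box(.096,.06,.062,.088)],[q[0],q[1],.165]))
b=grab_frame('top');save('t5',b)
print('key',plan([.496,-.055,.15]),proj(W,[[.496,-.055,.0475],[.486,.0044,.0475]]))
E
```

```text
11.85 [0.62797447 0.02868011 0.23827854] [-0.10658946 -0.89679162 -0.871394  ] 0.08538324065426238 0.16484457681186493
0.91 [324.5, 220.0, 90.8, 134.0]
[0.63058391 0.02703502 0.08      ] (array([0.62932913, 0.02835134, 0.17137187]), np.float64(0.006571720354259014))
0.73 [96.3, 462.8, 45.2, 31.8]
[0.38030704 0.1893372  0.08      ] (array([0.3239663 , 0.18332464, 0.91467857]), np.float64(0.26480984687805176))
key [  86.2 -143.    61.1] [[388.60871544 367.27759596]
 [322.61380393 367.46363865]]
```

View pics/w5.png

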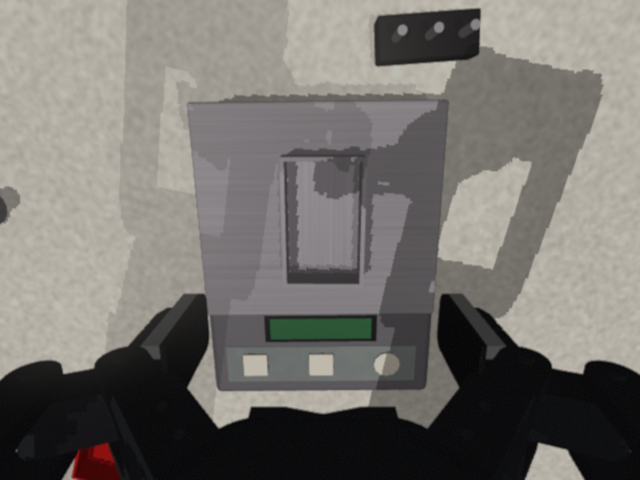

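```bash
python3 - <<'E'
from h import *
s,R,p=pose();W=cam('wrist',s)
im=cv2.imread('pics/w5.png')
g=cv2.cvtColor(im,cv2.COLOR_BGR2GRAY)[340:390,225:420]
m=(cv2.cvtColor(im,cv2.COLOR_BGR2HSV)[340:390,225:420,1]<60)&(g>135)
n,_,st,ce=cv2.connectedComponentsWithStats(m.astype(np.uint8))
for i in range(1,n):
    if st[i,4]>60:
        u=ce[i]+[225,340];print(u,st[i],ray(W,u,.0475))
E
```

```text
[254.82035928 365.0239521 ] [ 18  15  25  22 501] [0.47832361 0.06561853 0.0475    ]
[320.59683794 365.01581028] [ 84  15  25  21 506] [0.48805763 0.00687955 0.0475    ]
[379.72067039 363.35195531] [149  14  13  21 179] [ 0.49849731 -0.04557774  0.0475    ]
```

Tray is flat at (0.629, 0.028), about 2 mm from the pan's centre. The round key is at (387,363) in the wrist view. The mid and end keys measured here put it at about (0.497, −0.053). Now I'll go there with the jaws shut.

```bash
python3 - <<'E'
from h import *
print(plan([.4972,-.053,.10]))
E
```

```text
[ 136.2 -141.3   59.3]
```

Call:
{"op": "servo_tool", "data": {
  "targets": [
    [[0, -47.1, 19.8], 0],
    [[0, -47.1, 19.8], 0],
    [[0, -47.1, 19.7], 0],
    [[0, 0, 0], 0],
    [[50, 0, 0], 0],
    [[50, 0, 0], 0],
    [[26, 0, 0], 0],
    [[10, 0, 0], 0],
    [[10, 0, 0], 0],
    [[0, 0, 0], 0],
    [[0, 0, 0], 0]
  ],
  "jaw": 0
}}

```text
time: 13.38
eef_pos: [0.4993, -0.0532, 0.0928]
tcp_rot: [1.168, 1.568, -0.238]
contact_force: [0.2, -0.8, 0.3]
width: -0.0001
```

```bash
python3 - <<'E'
from h import *
s,R,p=pose();print(s['time'],p,s['contact_force'],s['width'])
a=grab_frame('wrist');save('w6',a);a=grab_frame('side');save('s6',cv2.resize(a[200:320,230:400],(790,558),interpolation=cv2.INTER_CUBIC))
W=cam('side');t=p+R[:,0]*.025;print(proj(W,[t]),t)
E
```

```text
13.375 [ 0.49926165 -0.0531655   0.09282218] [ 0.22133018 -0.78112512  0.34159179] -0.00014781698977102238
[[286.12190647 272.93791167]] [ 0.4993203  -0.05317973  0.06782225]
```

View pics/w6.png

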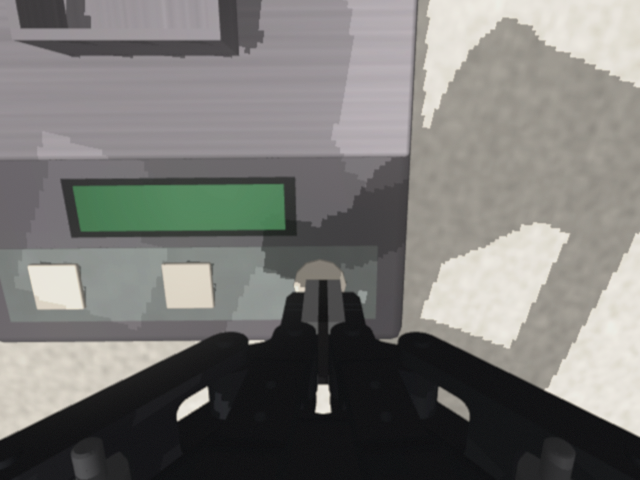

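View pics/s6.png

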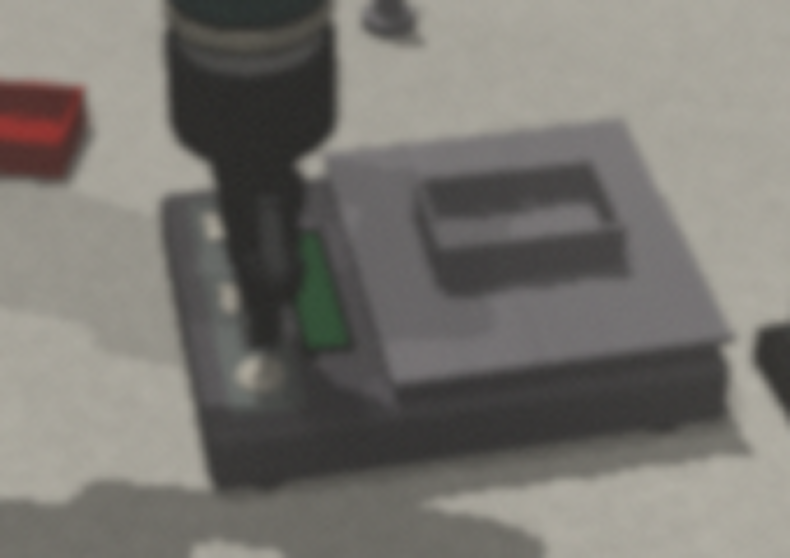

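```bash
python3 - <<'E'
from h import *
s,R,p=pose();W=cam('wrist',s)
for u in[(188.5,286),(56,287.5)]:
    q=ray(W,u,.0475);print(q, R.T@(q-p)*1000)
print(R.T@(ray(W,(320,262),.0475)-p)*1000)
E
```

```text
[0.48854458 0.00585129 0.0475    ] [ 45.19740822  -0.82636462 -60.01041585]
[0.47807749 0.06478557 0.0475    ] [  45.14056887   -1.48504746 -119.86334416]
[45.27639339 10.59279229 -0.62998872]
```

The keys measure 60 mm apart as stated, and the tare key lies within 1 mm laterally of the closed fingertips. Descending.

Call:
{"op": "servo_tool", "data": {
  "targets": [
    [[8, -0.5, 0], 0],
    [[6, 0, 0], 0],
    [[3, 0, 0], 0],
    [[0, 0, 0], 0],
    [[0, 0, 0], 0]
  ]
}}

```text
time: 14.1
eef_pos: [0.498, -0.0531, 0.0747]
tcp_rot: [0.887, 1.571, -0.519]
contact_force: [0.3, -0.8, 0.3]
width: -0.0003
```

Call:
{"op": "servo_tool", "data": {
  "targets": [
    [[1, 0, 0], 0],
    [[0.8, 0, 0], 0],
    [[0, 0, 0], 0]
  ]
}}

```text
time: 14.48
eef_pos: [0.4978, -0.0531, 0.0728]
tcp_rot: [-1.028, 1.571, -2.434]
contact_force: [0.4, 0.3, 0.1]
width: 0.0001
```

Call:
{"op": "servo_tool", "data": {
  "targets": [
    [[0.5, 0, 0], 0],
    [[0, 0, 0], 0]
  ]
}}

```text
time: 14.72
eef_pos: [0.4979, -0.0531, 0.0724]
tcp_rot: [0.861, 1.571, -0.545]
contact_force: [-0.9, 0.9, 0.6]
width: 0.0002
```

Call:
{"op": "servo_tool", "data": {
  "targets": [
    [[0.4, 0, 0], 0],
    [[0, 0, 0], 0]
  ]
}}

```text
time: 14.98
eef_pos: [0.4979, -0.0531, 0.0722]
tcp_rot: [0.731, 1.571, -0.675]
contact_force: [-0.6, 0.7, 2.3]
width: 0.0002
```

Call:
{"op": "servo_tool", "data": {
  "targets": [
    [[0.4, 0, 0], 0],
    [[0, 0, 0], 0]
  ]
}}

```text
time: 15.22
eef_pos: [0.498, -0.0531, 0.0719]
tcp_rot: [0.806, 1.57, -0.6]
contact_force: [-1.0, -0.2, 3.8]
width: -0.0004
```

Call:
{"op": "servo_tool", "data": {
  "targets": [
    [[0.4, 0, 0], 0],
    [[0, 0, 0], 0]
  ]
}}

```text
time: 15.48
eef_pos: [0.498, -0.0531, 0.0716]
tcp_rot: [0.706, 1.57, -0.699]
contact_force: [-1.8, 0.5, 4.4]
width: -0.0
```

Call:
{"op": "servo_tool", "data": {
  "targets": [
    [[0.4, 0, 0], 0],
    [[0.4, 0, 0], 0],
    [[0, 0, 0], 0]
  ]
}}

```text
time: 15.85
eef_pos: [0.498, -0.0531, 0.0713]
tcp_rot: [0.804, 1.57, -0.602]
contact_force: [-4.0, -0.2, 7.8]
width: 0.0
```

Call:
{"op": "servo_tool", "data": {
  "targets": [
    [[0.3, 0, 0], 0],
    [[0, 0, 0], 0]
  ]
}}

```text
time: 16.1
eef_pos: [0.498, -0.0531, 0.0713]
tcp_rot: [0.839, 1.57, -0.567]
contact_force: [-4.1, 1.0, 10.7]
width: -0.0002
```

The key is on its firm stop at about 10.7 N. Holding half a second, then lifting.

Call:
{"op": "servo_tool", "data": {
  "targets": [
    [[0, 0, 0], 0],
    [[0, 0, 0], 0],
    [[0, 0, 0], 0]
  ]
}}

```text
time: 16.48
eef_pos: [0.498, -0.0531, 0.0713]
tcp_rot: [0.844, 1.57, -0.562]
contact_force: [-3.4, 1.7, 9.4]
width: 0.0002
```

Call:
{"op": "servo_tool", "data": {
  "targets": [
    [[-2, 0, 0], 0],
    [[-10, 0, 0], 0],
    [[-40, 0, 0], 0],
    [[-60, 0, 0], 0],
    [[-60, 0, 0], 0],
    [[0, 0, 0], 0]
  ]
}}

```text
time: 17.23
eef_pos: [0.5007, -0.0537, 0.249]
tcp_rot: [1.183, 1.557, -0.223]
contact_force: [0.3, -0.2, -0.2]
width: -0.0002
```

```bash
python3 - <<'E'
from h import *
s,R,p=pose();print(s['time'],p,s['contact_force'],s['joint_pos'].round(2),np.arctan2(R[1,2],R[0,2])+np.pi/2)
print(plan([.56,.333,p[2]]))
E
```

```text
17.225 [ 0.50072565 -0.05369764  0.24900751] [ 0.30286512 -0.23833949 -0.21620154] [-0.22 -0.02  1.5  -0.    1.65  1.19] 0.1648036536543902
[  -0.4  121.9 -371.7]
```

Call:
{"op": "servo_tool", "data": {
  "targets": [
    [[0, 17.4, -53.1], 0],
    [[0, 17.4, -53.1], 0],
    [[0, 17.4, -53.1], 0],
    [[0, 17.4, -53.1], 0],
    [[0, 17.4, -53.1], 0],
    [[0, 17.4, -53.1], 0],
    [[0, 17.4, -53.1], 0],
    [[0, 0, 0], 0],
    [[0, 0, 0], 0],
    [[0, 0, 0], 0]
  ],
  "jaw": 50
}}

```text
time: 18.48
eef_pos: [0.5571, 0.3322, 0.2419]
tcp_rot: [-0.509, 1.57, -1.916]
contact_force: [-0.2, 0.2, -0.6]
width: 0.0499
```

```bash
python3 - <<'E'
from h import *
s,R,p=pose();print(s['time'],p,s['contact_force'],s['tcp_rot'],s['width'])
a=grab_frame('wrist');W=cam('wrist',s)
part=[cyl(.018,0,.01),cyl(.01,.01,.07)]
for l in silhouettes('part_center','wrist'):
    print(l['p'],l['box'])
    if l['p']>.3: print(fit([(W,l['mask'])],part,[.5705,.336],False))
for z,r,col in((.01,.018,(255,0,0)),(.07,.01,(0,255,0))):
    cv2.polylines(a,[proj(W,cyl(r,z,z)+[.5705,.336,0])[::2].astype(np.int32)],True,col,1)
save('w7',a)
b=grab_frame('top');C=cam('top')
for l in silhouettes('tray_center','top'): print(l['p'],l['box'],ray(C,l['box'][:2],.08))
save('t7',b)
E
```

```text
18.475 [0.55712007 0.33216507 0.24186379] [-0.18738838  0.18240899 -0.5635996 ] [-0.50878067  1.57011969 -1.91645104] 0.049946284194518735
0.81 [337.0, 205.1, 33.3, 50.0] [0.62845119 0.02378442 0.08      ]
```

View pics/w7.png

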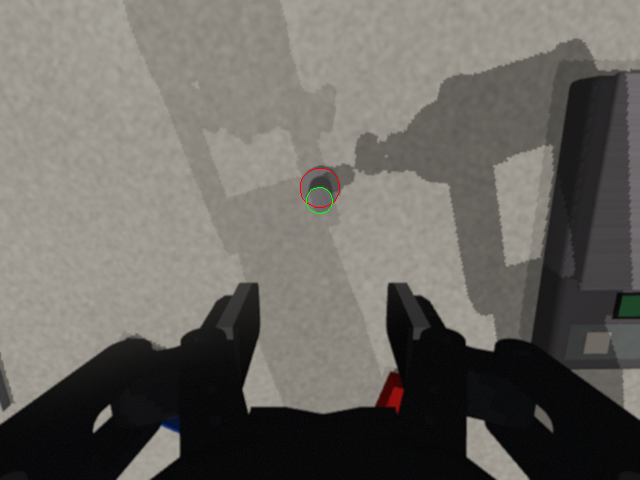

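```bash
python3 - <<'E'
from h import *
a=cv2.imread('pics/w7.png')[150:240,270:370];cv2.imwrite('pics/c7.png',cv2.resize(a,(600,540),interpolation=cv2.INTER_CUBIC))
s,R,p=pose()
print(plan([.5705,.336,.06]))
E
```

```text
[182.5  13.5  -1.2]
```

View pics/c7.png

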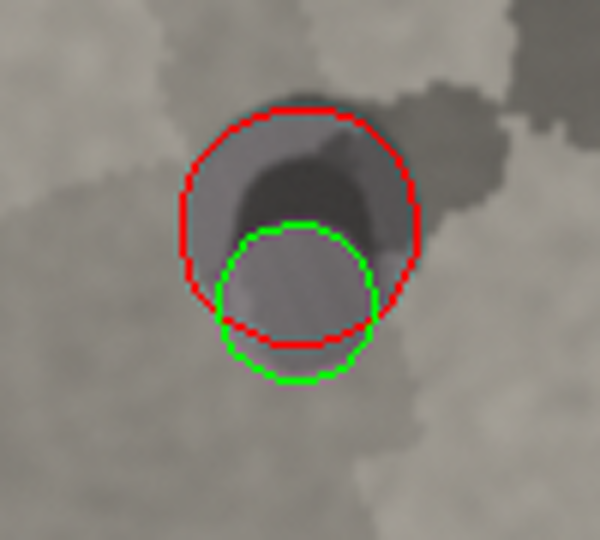

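The projected flange (red) and stem top (green) fall on the part to within about 1–2 mm. Nothing else nearby could be confused with it. Descending.

Call:
{"op": "servo_tool", "data": {
  "targets": [
    [[0, 13.5, -1.5], 0],
    [[50, 0, 0], 0],
    [[50, 0, 0], 0],
    [[40, 0, 0], 0],
    [[22, 0, 0], 0],
    [[12, 0, 0], 0],
    [[8, 0, 0], 0],
    [[0, 0, 0], 0],
    [[0, 0, 0], 0]
  ]
}}

```text
time: 19.8
eef_pos: [0.5709, 0.3375, 0.0614]
tcp_rot: [1.815, 1.568, 0.409]
contact_force: [0.3, -1.3, 0.4]
width: 0.0498
```

```bash
python3 - <<'E'
from h import *
s,R,p=pose();print(s['time'],p,s['contact_force'],s['tcp_rot'],s['width'])
a=grab_frame('wrist');save('w8',a)
E
```

```text
19.8 [0.57086926 0.33754892 0.06143168] [ 0.25664537 -1.26340007  0.40639455] [1.81481405 1.56833376 0.4087456 ] 0.049827788877070574
```

View pics/w8.png

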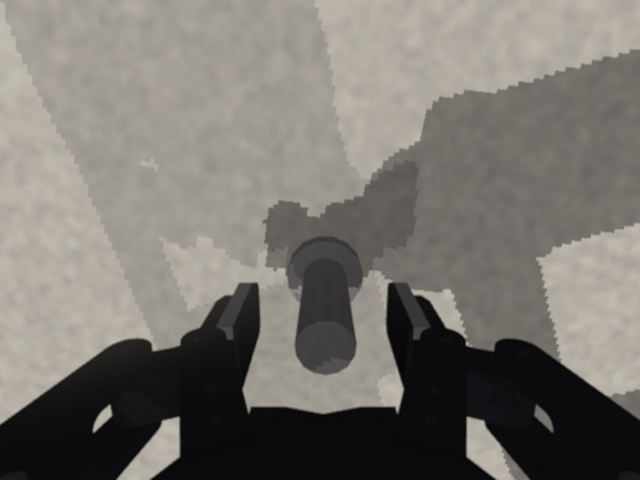

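The stem is centred between the pads at column 326. Gripping and lifting.

Call:
{"op": "servo_tool", "data": {
  "targets": [
    [[0, 0, 0], 0],
    [[0, 0, 0], 0],
    [[0, 0, 0], 0],
    [[0, 0, 0], 0],
    [[0, 0, 0], 0],
    [[0, 0, 0], 0],
    [[0, 0, 0], 0],
    [[0, 0, 0], 0]
  ],
  "jaw": 5,
  "squeeze": 50
}}

```text
time: 20.85
eef_pos: [0.5704, 0.3373, 0.0606]
tcp_rot: [1.717, 1.57, 0.311]
contact_force: [-0.6, -0.6, 5.3]
width: 0.0178
```

Call:
{"op": "servo_tool", "data": {
  "targets": [
    [[-5, 0, 0], 0],
    [[-15, 0, 0], 0],
    [[-40, 0, 0], 0],
    [[-40, 0, 0], 0],
    [[-40, 0, 0], 0],
    [[0, 0, 0], 0],
    [[0, 0, 0], 0]
  ]
}}

```text
time: 21.72
eef_pos: [0.5696, 0.337, 0.1987]
tcp_rot: [-1.254, 1.569, -2.66]
contact_force: [-0.2, -1.3, -2.8]
width: 0.0175
```

```bash
python3 - <<'E'
from h import *
s,R,p=pose();print(s['time'],p,s['contact_force'],s['tcp_rot'],s['width'])
a=grab_frame('wrist');save('w9',a);b=grab_frame('side');save('s9',cv2.resize(b[90:300,240:400],(580,761))[:600])
print(plan([.6288,.0284,p[2]]))
E
```

```text
21.725 [0.56956549 0.3369825  0.1986603 ] [-0.19773166 -1.25663055 -2.84741575] [-1.25414369  1.56862848 -2.66014273] 0.01753991908168688
[ -1.3   8.3 314. ]
```

View pics/w9.png

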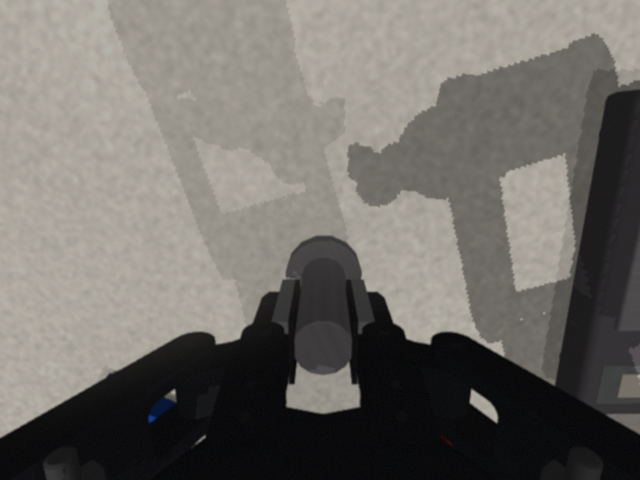

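View pics/s9.png

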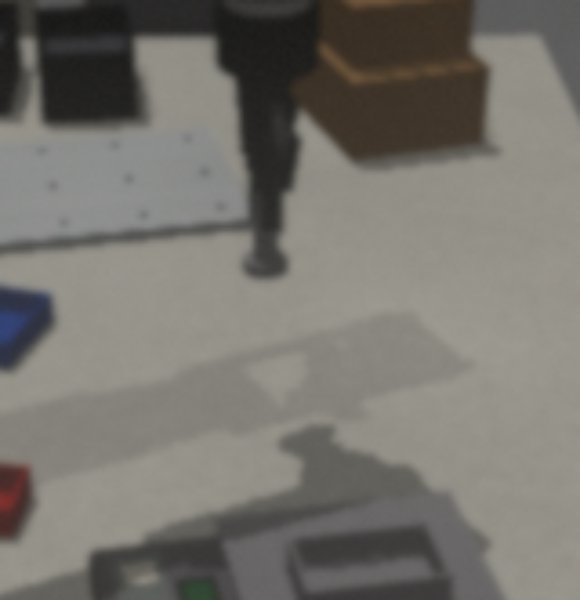

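The part is held upright with its flange down. Carrying it over the tray.

Call:
{"op": "servo_tool", "data": {
  "targets": [
    [[0, 0.6, 20], 0],
    [[0, 1.3, 44], 0],
    [[0, 1.3, 50], 0],
    [[0, 1.3, 50], 0],
    [[0, 1.3, 50], 0],
    [[0, 1.3, 50], 0],
    [[0, 1.2, 35], 0],
    [[0, 0, 15], 0],
    [[0, 0, 0], 0],
    [[0, 0, 0], 0],
    [[0, 0, 0], 0]
  ]
}}

```text
time: 23.2
eef_pos: [0.6296, 0.0304, 0.2]
tcp_rot: [-3.0, 1.57, 1.879]
contact_force: [-0.5, -0.1, -2.5]
width: 0.0181
```

```bash
python3 - <<'E'
from h import *
s,R,p=pose();print(s['time'],p,s['contact_force'],s['tcp_rot'],s['width'])
a=grab_frame('wrist');W=cam('wrist',s)
for l in silhouettes('tray_center','wrist')[:2]:
    print(l['p'],l['box'])
h=proj(W,place(box(.096,.06,.062,.088),.6293,.0284,.17))
for u in h: cv2.circle(a,tuple(int(t) for t in u),3,(255,0,0),-1)
save('w10',a)
b=grab_frame('side');save('s10',cv2.resize(b[130:310,250:410],(640,720))[:600])
print(plan([.6288,.0284,.13]))
E
```

```text
23.2 [0.62960362 0.03039335 0.20000761] [-0.52946909 -0.14479336 -2.51820845] [-3.00027937  1.57049788  1.87901533] 0.018100262667513422
0.73 [325.1, 228.2, 101.7, 129.1]
[70.1 -1.2  1.3]
```

View pics/w10.png

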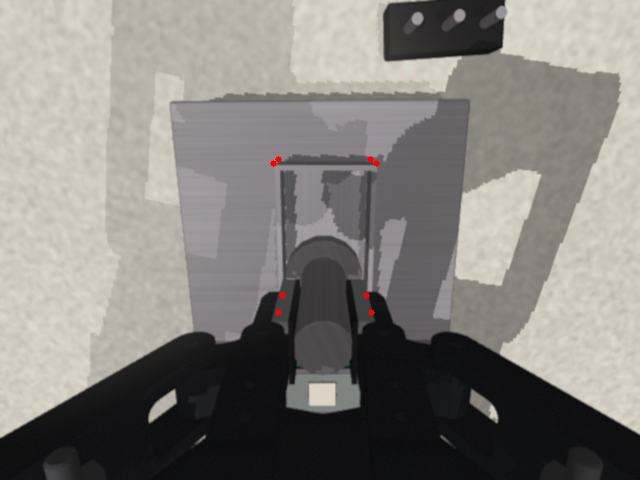

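View pics/s10.png

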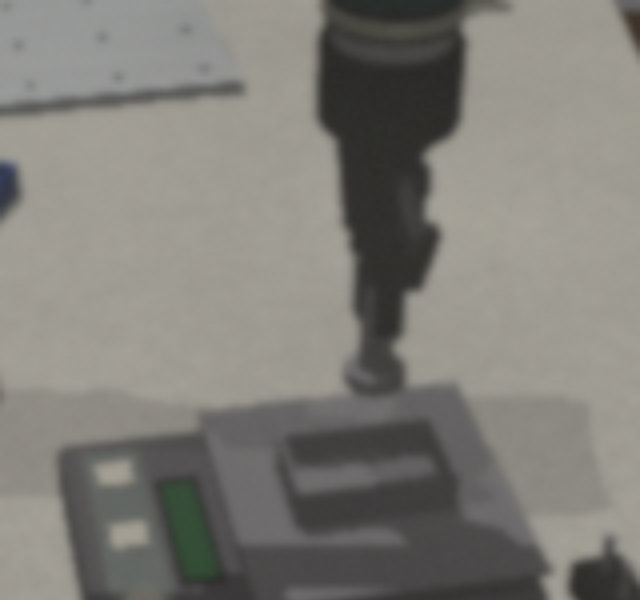

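Tray is unmoved; its corners match the earlier pose. The part is over its middle. Lowering.

Call:
{"op": "servo_tool", "data": {
  "targets": [
    [[0, -1, 1], 0],
    [[20, 0, 0], 0],
    [[20, 0, 0], 0],
    [[14, 0, 0], 0],
    [[8, 0, 0], 0],
    [[5, 0, 0], 0],
    [[2, 0, 0], 0],
    [[0, 0, 0], 0],
    [[0, 0, 0], 0]
  ]
}}

```text
time: 24.48
eef_pos: [0.6293, 0.0277, 0.1316]
tcp_rot: [1.274, 1.57, -0.132]
contact_force: [-0.1, 0.1, -2.2]
width: 0.018
```

Call:
{"op": "servo_tool", "data": {
  "targets": [
    [[1.5, 0, 0], 0],
    [[1, 0, 0], 0],
    [[0.7, 0, 0], 0],
    [[0, 0, 0], 0]
  ]
}}

```text
time: 24.98
eef_pos: [0.6289, 0.0277, 0.1277]
tcp_rot: [-1.376, 1.571, -2.782]
contact_force: [0.5, -0.3, -2.1]
width: 0.0188
```

Call:
{"op": "servo_tool", "data": {
  "targets": [
    [[0.7, 0, 0], 0],
    [[0.7, 0, 0], 0],
    [[0, 0, 0], 0]
  ]
}}

```text
time: 25.35
eef_pos: [0.6289, 0.0277, 0.1263]
tcp_rot: [-1.286, 1.571, -2.692]
contact_force: [-0.5, -0.2, -1.7]
width: 0.0182
```

Call:
{"op": "servo_tool", "data": {
  "targets": [
    [[0.5, 0, 0], 0],
    [[0, 0, 0], 0]
  ]
}}

```text
time: 25.6
eef_pos: [0.629, 0.0277, 0.1258]
tcp_rot: [-1.084, 1.571, -2.49]
contact_force: [0.0, -0.6, -2.1]
width: 0.0179
```

Call:
{"op": "servo_tool", "data": {
  "targets": [
    [[0.5, 0, 0], 0],
    [[0, 0, 0], 0]
  ]
}}

```text
time: 25.85
eef_pos: [0.6291, 0.0277, 0.1256]
tcp_rot: [1.021, 1.57, -0.385]
contact_force: [-0.5, -0.3, -0.1]
width: 0.0184
```

Call:
{"op": "servo_tool", "data": {
  "targets": [
    [[0.5, 0, 0], 0],
    [[0, 0, 0], 0]
  ]
}}

```text
time: 26.1
eef_pos: [0.6291, 0.0277, 0.1256]
tcp_rot: [1.215, 1.57, -0.191]
contact_force: [-0.4, -0.2, 3.1]
width: 0.0183
```

The part touched down at TCP z = 0.1256, as predicted. Releasing and rising.

Call:
{"op": "servo_tool", "data": {
  "targets": [
    [[0, 0, 0], 0],
    [[0, 0, 0], 0],
    [[0, 0, 0], 0],
    [[0, 0, 0], 0],
    [[0, 0, 0], 0],
    [[0, 0, 0], 0],
    [[-10, 0, 0], 0],
    [[-30, 0, 0], 0],
    [[-40, 0, 0], 0],
    [[-40, 0, 0], 0],
    [[0, 0, 0], 0],
    [[0, 0, 0], 0]
  ],
  "jaw": 55
}}

```text
time: 27.6
eef_pos: [0.6288, 0.0277, 0.2448]
tcp_rot: [-0.129, 1.571, -1.535]
contact_force: [-0.3, -0.4, -0.6]
width: 0.055
```

```bash
python3 - <<'E'
from h import *
s,R,p=pose();print(s['time'],p,s['contact_force'],s['width'],s['qd'].round(3))
a=grab_frame('wrist');W=cam('wrist',s)
save('w11',a)
for l in silhouettes('tray_center','wrist')[:1]: print(fit([(W,l['mask'])],[box(.096,.06,.062,.088)],[.629,.028,.17]))
cs=[cyl(.018,.065,.075),cyl(.01,.075,.135)]
for l in silhouettes('part_center','wrist')[:1]: print(l['p'],fit([(W,l['mask'])],cs,[.629,.028],False))
b=grab_frame('side');save('s11',cv2.resize(b[190:310,250:410],(800,600)))
save('t11',grab_frame('top'))
E
```

```text
27.6 [0.62883502 0.02772885 0.24484222] [-0.27494819 -0.38491205 -0.60920263] 0.05499787298195515 [-0.     0.02   0.036  0.001 -0.     0.002]
(array([0.6285439 , 0.02816505, 0.15440856]), np.float64(0.23123325407505035))
0.76 (array([0.63113822, 0.02711194]), np.float64(0.016305137425661087))
```

View pics/w11.png

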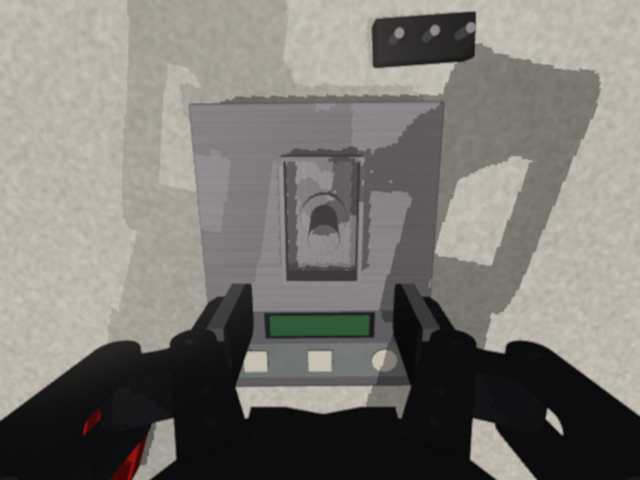

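View pics/s11.png

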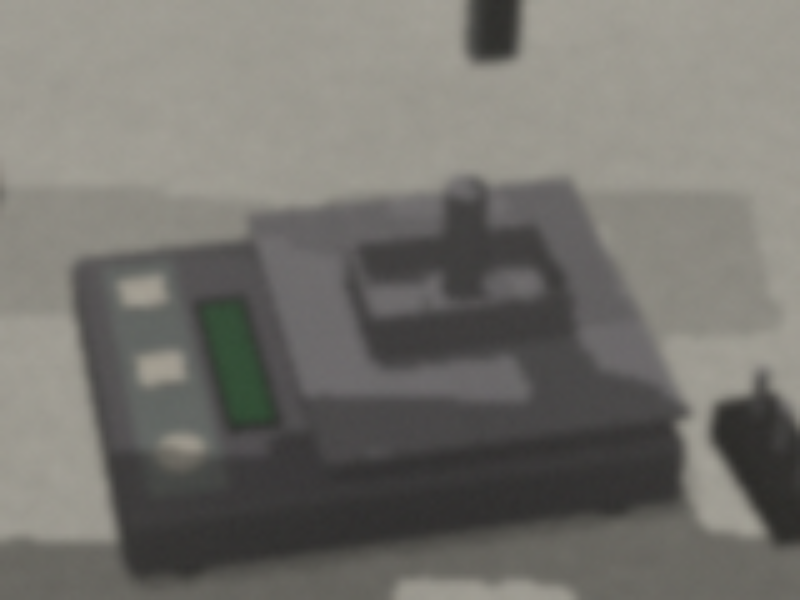

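View pics/t11.png

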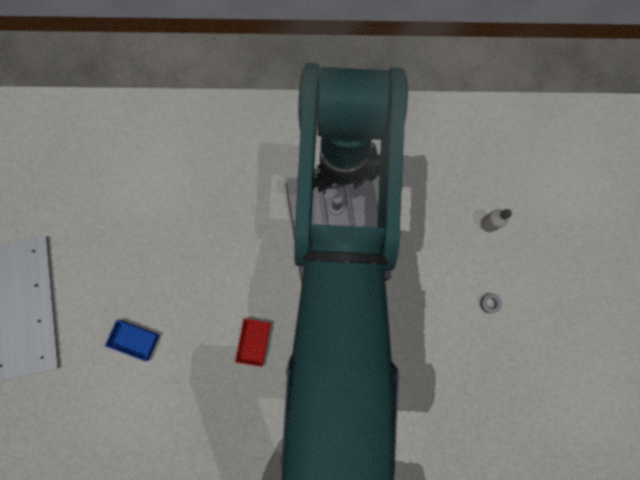

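The part stands upright in the tray (wrist view 323,215), the tray is flat mid-pan, and the fingers are well clear. The bystanders sit at their original pixels: bottle (495,218), collar (490,303), bit holder (425,40 in the wrist view, as before). Handing in.

```bash
python3 -c "
from cell import *
print(finish_job())"
```

```text
the job is handed in; nothing more can be done
None
```

The job is done and handed in at about 28 s of the 72 s allowed; no verdict is reported.

- **Tray:** I set the grey steel tray flat on the pan and let go. The wrist camera put it about 2 mm from the pan's centre.
- **Tare key:** I pressed the round key onto its stop at about 9–11 N, held it there for a little over half a second and came off. No other key was touched.
- **Part:** I stood it flange down in the tray. It touched the floor at the expected height, and I then let go and raised the arm clear.

**Last checks:** The pictures show the part upright, 1–3 mm from the tray's centre, and the tray still flat in mid-pan. The collar and bottle showed at their starting pixels in the top view. The bit holder was hidden there by the arm, but the wrist view showed it unmoved.

**Disagreements:**
- The last tray outline fit was poor (residual 0.23) because the part hides some of the tray. Its position still agreed with the earlier good fit to within 1 mm.
- The side and top cameras differed by about 4–5 mm on the scale's position. I used their average, and the wrist view agreed with it to within about 3 mm.

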